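Load a carton into the one-way stock lane through its swing gate

TASK

Load the cardboard carton into the steel stock lane: stand it upright on the open end of the lane's floor, its narrow side across the lane, then slide it along the floor and push it through the swing gate until it is wholly in the bay and both gate leaves have fallen shut behind it. Do not lower it into the gate or the bay from above or let it tip over, and leave the jars and bottles around where they stand.

Things in the scene. Friction and masses are not known exactly. Their poses are not given: they have to be found in the camera images.
- carton: plain brown cardboard carton, the only one on the worktop, upright, 64 (its x) x 82 (its y) x 118 mm high, about 0.2 kg. Origin: centre of its underside, z up. Grip it from above across its 64 mm width (its x). It is to go into the lane with its y axis along the lane (either end first). Pushed higher than about 60 mm above the floor it rocks forward.
- lane: fixed, open-topped steel stock lane: floor plate 296 x 112 mm, 5 mm thick, on the worktop. Origin: on the worktop under the middle of the gate; x is the loading direction (roughly from the robot's right to its left), y to the left of it, z up. The plate runs from x = -140 mm (open end, no walls) to +156 mm; the bay behind the gate is 95 mm wide inside, its stop wall at x = 152 mm. Walls are 52 mm high.
- lane_mouth (a point): point on the lane's floor at its open end (lane x = -89 mm, y = 0, 5 mm above the worktop), same axes as the lane: where the middle of the carton's underside is set down. Past it a funnel starts at lane x = -55 mm (120 mm wide) and narrows to a throat 74 mm wide from x = -25 mm up to the gate at x = 0.
- lane_bay (a point): point on the floor in the bay (lane x = +103 mm, y = 0), same axes: the carton's centre when it is well past the gate. Its rear end must be more than 40 mm past the gate before the leaves can fall shut. Fingers that pushed it in then stand between the leaves and must leave upwards, as the leaves do not open outwards.
- leaf_left (a joint): angle in rad of the left gate leaf (lane +y side): 0 shut, 1.5 fully open. Upright sheet leaf 40 mm wide, from 9 to 57 mm above the worktop, hinged at lane x = 2, y = +42 mm beside a round post 66 mm high. It opens only into the bay (lane +x); a weak spring (under 0.03 N m) shuts it. The carton needs 1 to 5 N of push to pass.
- leaf_right (a joint): the same for the right gate leaf, the mirror image of the left one, hinged at lane y = -42 mm
- salt_jar: bystander: round white plastic jar with a screw cap, 64 mm diameter, 119 mm high, that stands in the same row as the carton beyond the lane; origin at the centre of its underside
- glass_bottle: bystander: round glass bottle with a screw cap, 56 mm diameter, 114 mm high, at the far right by the sink; origin at the centre of its underside. Tall fixed things to keep the arm clear of: a column at the left (x 0.40 to 0.70, y 0.39 to 0.59 m, floor to ceiling), a leaning drying rack beyond x 0.63, y 0.17 m, and a white box in front of the robot (x 0.27 to 0.42, y -0.18 to 0.02 m, 200 mm high)
- amber_jar: bystander: small brown jar with a dark cap, 52 mm diameter, 89 mm high, between the lane and the robot; origin at the centre of its underside

How it is judged:
By the outcome, as a careful person would: the job done as asked, in the order asked, and still so for the second after the job is handed in, with the robot touching nothing.
It also fails if it takes over 61 s, if anything falls off the work surface, if the arm or the gripper's body presses on something with over 40 N, if the wrist force passes 120 N, or if a joint passes its speed limit or range.

ROBOT

A 6-joint arm with a two-finger parallel gripper is mounted at the origin on a cart in front of the work surface, level with it; the furniture and walls round the work are solid. World frame = base frame: x ahead of the robot, y to its left, z up, the work surface at z = 0. Lengths are in mm, angles in rad, forces in N, time in s.
With the tool pointing down it reaches from about 300 to 850 mm from the base axis. Payload 4.2 kg.
Tool frame: the origin (TCP) lies at the very end of the fingers, on their centre line; the grasp point (between the pads) lies 19 mm behind it; x points along the fingers, z is the direction in which the jaws open and shut, and the axes are right-handed (so a half turn about x gives the same grasp; the last joint's range is limited). The gripper opens to 91 mm and grips with 3 to 60 N. Pads are 32 mm wide; open, the fingers measure 118 mm over their backs; the gripper's body (76 mm by 178 mm) begins 60 mm behind the grasp point.
Start: joints at [-1.192, 0.32, 1.565, -0, 1.257, -0.02], TCP at [223.284, -529.894, 213.976] pointing down, gripper open.
Joint ranges: [-3.11, 3.11], [-0.84, 2.01], [0.21, 2.61], [-1.34, 4.49], [0.05, 2.63], [-2.56, 2.56]. Speed limits (rad/s): [2.57, 2.57, 3.14, 3.14, 3.14, 3.14].

INTERFACE

Orientations are given as a unit quaternion [w, x, y, z].
In Python, from workcell import arm gives the robot as it stands.
- The arm moves only by the shell command python3 -m creep 'ROWS' [OPENING] [FORCE]. ROWS is JSON, a list that holds one entry, the list of rows, each a list of 6 numbers: the shift along the tool's x, y, z in units of 30 mm (1.0 is 30 mm), then the turn, a rotation vector about the tool's x, y, z in units of 6 degrees (1.0 is 6 degrees). A call has 1 to 12 rows; each row shifts and turns the pose as measured when the row begins, along the tool's axes as they then stand; what a row does not reach is not made up. A row lasts 1/12 s, in which the tool goes at most 41.7 mm and 7.16 degrees, less where a joint would pass 70% of its speed; a pose out of reach is approached as far as the arm can. A call is refused whole if a number of a shift passes 1 or a number of a turn 1, either way. A call with a gripper value outside its range is refused whole. OPENING is the closure, from -1 (fully open) to 1 (shut), set as the call begins (- or left out, the last holds). The fingers move at their own pace and stop on an object; FORCE is the grip in N (left out, the last holds). Time passes only in rows, so rows that do not move let the fingers close. It gives the time, the measured TCP pose, the force and the opening at its end, in the units of the state.
- arm.read_state(): the state, without advancing time (a new reading comes with each control period).
- arm.capture(name): name is "side" or "top"; returns a dict with "img" (400x640x3 uint8, red, green, blue), "fovy" (degrees; the focal length in pixels is half the picture's height over the tangent of half this angle, whatever the lens; pixels are square), "cx", "cy" (the principal point, pixels), "xyz" and "rotation" of the camera in the world. Camera axes: x right, y up, looking along -z (the intrinsics and any distortion apply to the point x, -y, -z); pixel columns grow to the right and rows downward; lengths in mm; the calibration is good to about 2 mm. A picture is of the moment at which its call begins. There is no depth.
- arm.sign_off(): hands the job in, once; it reports no verdict.
Trained networks look in a picture, given as the dict that the camera call returned (one of the last four; its "shot" number tells which), for a name from the list of things; names that differ only in an ending like _2 or _b are one class to them, and where a whole thing is asked for, a point or a joint stands for the part that bears it (a point fixed in the world has none). Each returns a list of dicts, best first, with "confidence" (0 to 1); they miss things now and then, are a little off and sometimes report something else, mostly with a low value. They report only what shows in the picture. A call takes as long as a camera call.
- arm.boxes_of(picture, query): "centre" ([x, y, z] in mm, in the coordinates of the camera as it stood for that picture, good to about 4 mm: the middle of the surface that is visible of it).
- arm.masks_of(picture, query): "pixels" (400x640 bool, what is visible of it).
- arm.pinpoint(picture, query): "centre" ([x, y, z] in mm, in the coordinates of the camera as it stood for that picture, good to about 4 mm: a listed point, or the origin of a listed thing).
The state is a dict: "t": time; "qpos": joint angles; "dq": joint speeds; "tau": joint torques, N m; "tcp_pos": TCP position; "eef_rot": TCP orientation; "ft_force": force on the tool from outside, world axes, zero at the start; "wrist_torque": the same for the moment, N m; "finger_gap": opening from 0.0 (shut) to 1.0 (fully open).
Only numpy, scipy, OpenCV 4.12 (cv2) and the standard library are available. Lean on these libraries where they do the work, as an engineer would, in place of code of your own. Each camera call takes 0.05 s, during which the arm holds its last target.

## Working session

There is one attempt and no reset: what is moved stays moved. The work goes in short steps, Python scripts to look and compute and a shell command to move; the robot and the scene stay as the last step left them, time stands still between calls to the robot, and variables do not carry over. Pictures are saved under pics/ and viewed, and the job is handed in when it is done.

```bash
ls; mkdir -p pics; cat > h.py <<'E'
import numpy as np, cv2
from workcell import arm
def toworld(p,c):
    return np.array(p['xyz'])+np.array(p['rotation']).reshape(3,3)@np.array(c)
def save(p,n): cv2.imwrite('pics/'+n,p['img'][:,:,::-1])
E
python3 - <<'E'
from h import *
s=arm.read_state()
for k,v in s.items(): print(k,np.round(v,3))
for n in ['side','top']:
    p=arm.capture(n); save(p,n+'0.png')
    print(n,{k:np.round(v,2).tolist() for k,v in p.items() if k not in('img',)and not isinstance(v,(str,dict))})
    for q in ['carton','lane','lane_mouth','lane_bay','salt_jar','glass_bottle','amber_jar']:
        for r in arm.pinpoint(p,q)[:2]: print(q,round(r['confidence'],2),toworld(p,r['centre']).round(1))
E
```

```text
pics
t 0.0
qpos [-1.192  0.32   1.566 -0.     1.257 -0.02 ]
dq [ 0.002 -0.002 -0.002 -0.001  0.001 -0.001]
tau [-2.0000e-03 -4.1247e+01 -2.3197e+01  7.2000e-02  4.5000e-02 -0.0000e+00]
tcp_pos [ 223.082 -529.41   213.123]
eef_rot [ 0.589  0.391  0.59  -0.391]
ft_force [ 0.316 -0.665  0.299]
wrist_torque [ 0.07  -0.012  0.017]
finger_gap 1.001
side {'fovy': 56.4, 'cx': 319.99, 'cy': 198.87, 'xyz': [393.84, -718.02, 494.39], 'rotation': [0.87, 0.47, -0.07, -0.11], 'shot': 1}Traceback (most recent call last):
  File "<stdin>", line 8, in <module>
  File "h.py", line 4, in toworld
    return np.array(p['xyz'])+np.array(p['rotation']).reshape(3,3)@np.array(c)
                              ~~~~~~~~~~~~~~~~~~~~~~~~~~~~~~~^^^^^
ValueError: cannot reshape array of size 4 into shape (3,3)
```

```bash
cat > h.py <<'E'
import numpy as np, cv2
from scipy.spatial.transform import Rotation as R
from workcell import arm
def rot(q): return R.from_quat([q[1],q[2],q[3],q[0]]).as_matrix()
def toworld(p,c):
    return np.array(p['xyz'])+rot(p['rotation'])@np.array(c)
def save(p,n): cv2.imwrite('pics/'+n,p['img'][:,:,::-1])
def f(p): return 200/np.tan(np.radians(p['fovy']/2))
def proj(p,X):
    c=(np.atleast_2d(X)-np.array(p['xyz']))@rot(p['rotation'])
    return np.c_[p['cx']+f(p)*c[:,0]/-c[:,2], p['cy']-f(p)*c[:,1]/-c[:,2]]
def unproj(p,uv,z):
    d=rot(p['rotation'])@np.array([(uv[0]-p['cx'])/f(p),-(uv[1]-p['cy'])/f(p),-1])
    o=np.array(p['xyz']); return o+d*(z-o[2])/d[2]
E
python3 - <<'E'
from h import *
for n in ['side','top']:
    p=arm.capture(n); save(p,n+'0.png')
    print(n,{k:(np.round(v,2).tolist() if not isinstance(v,(str,dict)) else v) for k,v in p.items() if k not in('img',)})
    for q in ['carton','lane','lane_mouth','lane_bay','salt_jar','glass_bottle','amber_jar']:
        for r in arm.pinpoint(p,q)[:2]: print(q,round(r['confidence'],2),toworld(p,r['centre']).round(1))
E
```

```text
side {'fovy': 56.4, 'cx': 319.99, 'cy': 198.87, 'xyz': [393.84, -718.02, 494.39], 'rotation': [0.87, 0.47, -0.07, -0.11], 'shot': 2}
carton 0.58 [692.    9.9   3.7]
lane 0.89 [565.6  35.    2.3]
lane_mouth 0.9 [561.2 -58.2   5.1]
lane_bay 0.82 [574.7 137.1   9.1]
salt_jar 0.9 [ 6.923e+02 -1.247e+02 -1.000e-01]
amber_jar 0.59 [ 4.502e+02 -7.850e+01  2.000e-01]
top {'fovy': 54.93, 'cx': 325.31, 'cy': 202.69, 'xyz': [444.11, -48.38, 911.44], 'rotation': [-0.7, -0.06, 0.05, 0.71], 'shot': 3}
carton 0.75 [693.9  11.1   2.7]
lane 0.84 [567.6  34.7   2.5]
lane_mouth 0.83 [560.9 -53.1   4.3]
lane_bay 0.7 [571.8 141.1   5.7]
salt_jar 0.83 [ 696.7 -121.4   -1.9]
salt_jar 0.7 [564.2 -54.2   4.3]
glass_bottle 0.6 [ 750.6 -224.     2.7]
amber_jar 0.71 [449.5 -78.2  -0.6]
```

View pics/side0.png

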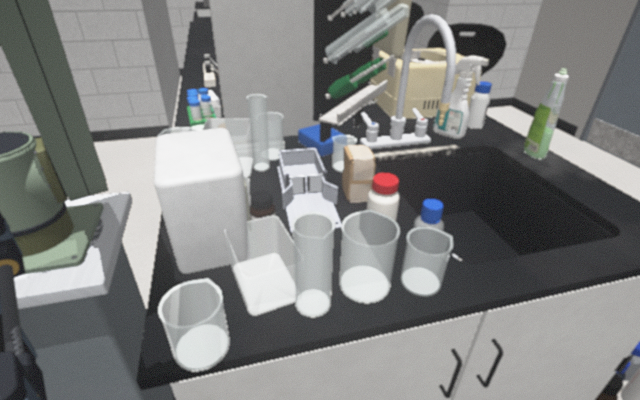

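View pics/top0.png

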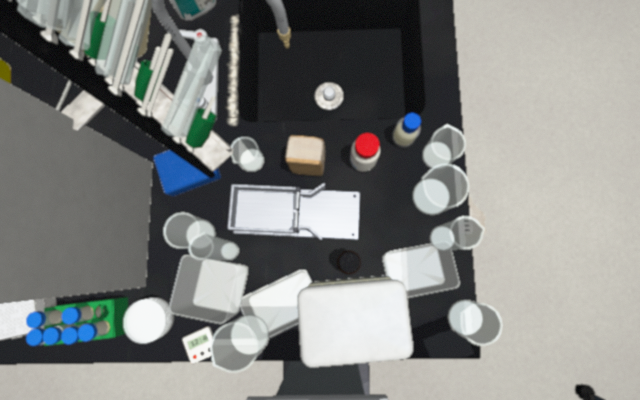

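The overview shows the lane at about (295,212) in the top view, the carton at (305,155), the salt jar at (366,150) and the amber jar at (348,262). Next I'll measure orientations from close-up crops.

```bash
python3 - <<'E'
from h import *
p=arm.capture('top'); 
im=cv2.resize(p['img'][110:280,200:420][:,:,::-1],None,fx=3.6,fy=3.4,interpolation=cv2.INTER_CUBIC)
im=cv2.resize(p['img'][115:280,210:420][:,:,::-1],None,fx=3.6,fy=3.6,interpolation=cv2.INTER_CUBIC)
cv2.imwrite('pics/topc.png',im)
for q in ['carton','lane']:
  for r in arm.masks_of(p,q)[:1]:
    m=r['pixels'].astype(np.uint8); c,_=cv2.findContours(m,0,2); c=max(c,key=cv2.contourArea)
    rc=cv2.minAreaRect(c); print(q,r['confidence'],rc,cv2.boxPoints(rc).round(1).tolist())
    print([unproj(p,u,0 if q=='lane' else 118).round(1).tolist() for u in cv2.boxPoints(rc)])
print(proj(p,[[692,10,118],[692,10,0],[562,-56,5]]))
s=arm.capture('side'); 
im=cv2.resize(s['img'][130:260,230:420][:,:,::-1],None,fx=4,fy=4,interpolation=cv2.INTER_CUBIC)
cv2.imwrite('pics/sidec.png',im)
print(rot(p['rotation']).round(3))
E
```

```text
carton 0.91 ((305.10516357421875, 155.1865997314453), (38.36947250366211, 37.32509994506836), 2.602562189102173) [[285.1000061035156, 173.0], [286.79998779296875, 135.6999969482422], [325.1000061035156, 137.39999389648438], [323.3999938964844, 174.6999969482422]]
[[637.3, 53.0, 118.0], [719.6, 49.2, 118.0], [713.5, -33.3, 118.0], [631.5, -28.2, 118.0]]
lane 0.6 ((294.17431640625, 209.11988830566406), (129.90650939941406, 54.011985778808594), 3.8654611110687256) [[227.5, 231.6999969482422], [231.1999969482422, 177.8000030517578], [360.79998779296875, 186.60000610351562], [357.20001220703125, 240.39999389648438]]
[[525.7, 206.0, 0.0], [657.1, 199.9, 0.0], [628.0, -114.8, 0.0], [498.7, -102.0, 0.0]]
[[305.0695218  147.56876353]
 [308.76853541 162.03123488]
 [337.03031076 213.95708636]]
[[-0.018  0.987 -0.159]
 [-1.    -0.022 -0.021]
 [-0.025  0.158  0.987]]
```

View pics/topc.png

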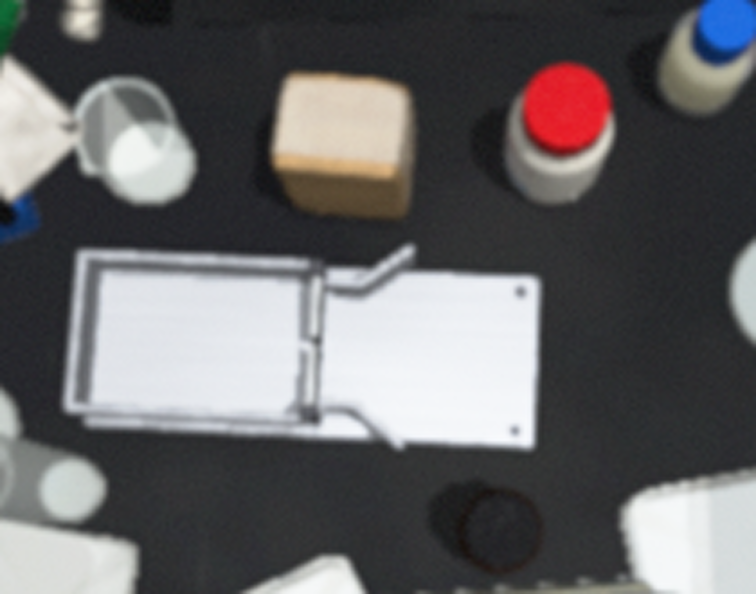

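View pics/sidec.png

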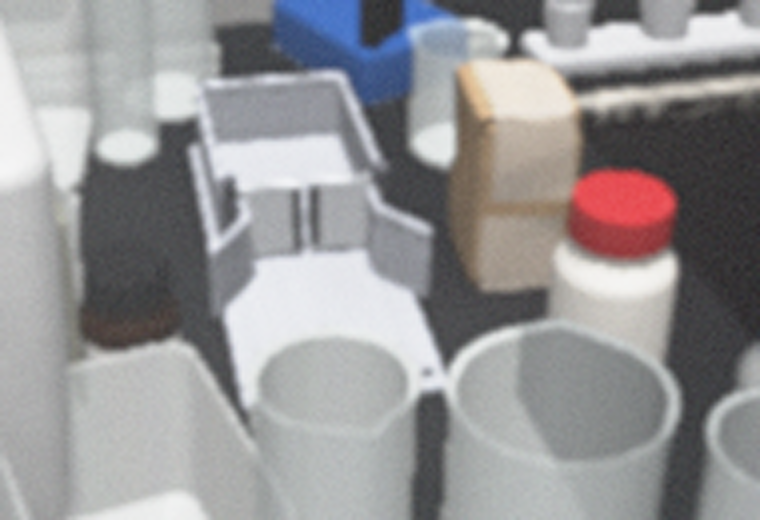

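```bash
cat > fit.py <<'E'
from h import *
from scipy.optimize import least_squares
p=arm.capture('top')
pts={(-140,-56,5):(541,278),(-140,56,5):(532,447),(156,56,5):(85,427),(156,-51.5,52):(78,250)}
L=np.array(list(pts)); U=(np.array(list(pts.values()))+.5)/3.6-.5+[210,115]
def lane(v):
    c,s=np.cos(v[2]),np.sin(v[2]); return L@np.array([[c,s,0],[-s,c,0],[0,0,1]])+[v[0],v[1],0]
r=least_squares(lambda v:(proj(p,lane(v))-U).ravel(),[566,35,1.5])
print('lane',r.x,np.degrees(r.x[2]),r.fun.round(2))
def hull(cam,v):
    B=np.array([[a*32,b*41,z] for a in(-1,1) for b in(-1,1) for z in(0,118)])
    c,s=np.cos(v[2]),np.sin(v[2]); X=B@np.array([[c,s,0],[-s,c,0],[0,0,1]])+[v[0],v[1],0]
    h=cv2.convexHull(proj(cam,X).astype(np.float32))
    m=np.zeros((400*4,640*4),np.uint8); cv2.fillConvexPoly(m,np.round((h+.5)*4*16-8).astype(np.int32),1,shift=4); return m
s=arm.capture('side'); M=[]
for cam in(p,s):
    k=arm.masks_of(cam,'carton'); print(len(k), k[0]['confidence'] if k else 0)
    M.append(cv2.resize(k[0]['pixels'].astype(np.float32),None,fx=4,fy=4)>.5 if k else None)
jar=arm.masks_of(s,'salt_jar'); J=cv2.resize(jar[0]['pixels'].astype(np.float32),None,fx=4,fy=4)>.5 if jar else np.zeros((1600,2560),bool)
def cost(v,which):
    t=0
    for i,(cam,m) in enumerate(zip((p,s),M)):
        if m is None or i not in which: continue
        h=hull(cam,v)>0
        if i==1: h&=~J
        t+=(h^m).sum()/ m.sum()
    return t
from scipy.optimize import minimize
for w in((0,),(1,),(0,1)):
  best=min((minimize(cost,[693,10,a],args=(w,),method='Nelder-Mead',options=dict(initial_simplex=[[693,10,a],[699,10,a],[693,16,a],[693,10,a+.1]])) for a in(-.1,.0,.1)),key=lambda r:r.fun)
  print(w,best.x.round(3),np.degrees(best.x[2]).round(1),best.fun)
for q in['salt_jar','amber_jar','glass_bottle']:
  print(q,[(round(k['confidence'],2),toworld(p,k['centre']).round()) for k in arm.pinpoint(p,q)[:1]])
for u in[(230,250),(205,245),(200,235),(248,158),(433,195)]: print(u,unproj(p,u,0).round())
q=arm.read_state(); print(rot(q['eef_rot']).round(3))
E
python3 fit.py
```

```text
lane [567.51906937  32.39372511   1.50344574] 86.14109582082976 [-0.37  0.05  0.46 -0.01 -0.38 -0.38  0.26  0.33]
2 0.55
1 0.69
(0,) [6.89634e+02 1.11660e+01 1.80000e-02] 1.0 0.19449600891033972
(1,) [ 6.90643e+02  1.85870e+01 -2.33000e-01] -13.3 0.09607964192004939
(0, 1) [ 6.87823e+02  1.17300e+01 -2.34000e-01] -13.4 0.3293581356201769
salt_jar [(0.62, array([ 696., -122.,   -1.]))]
amber_jar [(0.58, array([448., -78.,  -0.]))]
glass_bottle [(0.71, array([ 752., -223.,    5.]))]
(230, 250) [482. 199.   0.]
(205, 245) [495. 259.   0.]
(200, 235) [519. 272.   0.]
(248, 158) [706. 159.   0.]
(433, 195) [ 603. -286.    0.]
[[ 0.     0.922  0.388]
 [-0.     0.388 -0.922]
 [-1.    -0.     0.   ]]
```

```bash
python3 - <<'E'
from h import *
from scipy.optimize import least_squares
p=arm.capture('top')
pts={(1,1,118):(284,71),(1,-1,118):(412,84),(-1,1,118):(272,155),(-1,-1,118):(413,169),(-1,1,0):(296,210),(-1,-1,0):(410,219)}
L=np.array(list(pts))*[32,41,1.]; U=(np.array(list(pts.values()))+.5)/3.6-.5+[210,115]
def T(v,L=L):
    c,s=np.cos(v[2]),np.sin(v[2]); return L@np.array([[c,s,0],[-s,c,0],[0,0,1]])+[v[0],v[1],0]
r=least_squares(lambda v:(proj(p,T(v))-U).ravel(),[692,10,0],loss='soft_l1')
print(r.x,np.degrees(r.x[2]),(r.fun).round(2))
im=cv2.resize(p['img'][115:280,210:420][:,:,::-1],None,fx=3.6,fy=3.6,interpolation=cv2.INTER_CUBIC)
big=cv2.resize(p['img'][125:185,275:335][:,:,::-1],None,fx=8,fy=8,interpolation=cv2.INTER_CUBIC)
q=(proj(p,T(r.x))-[275,125]+.5)*8-.5
q=q.round().astype(int)
for a,b in((0,1),(1,3),(3,2),(2,0),(2,4),(3,5),(4,5)): cv2.line(big,tuple(map(int,q[a])),tuple(map(int,q[b])),(0,255,0),1)
s=arm.capture('side')
b2=cv2.resize(s['img'][140:205,335:385][:,:,::-1],None,fx=6,fy=6,interpolation=cv2.INTER_CUBIC)
B=np.array([[a*32,b*41,z] for z in(0,118) for a,b in((1,1),(1,-1),(-1,-1),(-1,1))],float)
q=((proj(s,T(r.x,B))-[335,140]+.5)*6-.5).round().astype(int)
for i in range(4):
  for a,b in((i,(i+1)%4),(i+4,(i+1)%4+4),(i,i+4)): cv2.line(b2,tuple(map(int,q[a])),tuple(map(int,q[b])),(0,255,0),1)
h=max(big.shape[0],b2.shape[0]); o=np.zeros((h,big.shape[1]+b2.shape[1],3),np.uint8); o[:big.shape[0],:big.shape[1]]=big; o[:b2.shape[0],big.shape[1]:]=b2
cv2.imwrite('pics/carton1.png',o); print(o.shape)
E
```

```text
[ 6.93159837e+02  8.87801349e+00 -9.72016662e-02] -5.569245235811525 [-0.55 -2.9   1.76 -3.95 -0.04  2.46 -0.88  1.27 -0.52  0.13  1.38  0.03]
(480, 780, 3)
```

View pics/carton1.png

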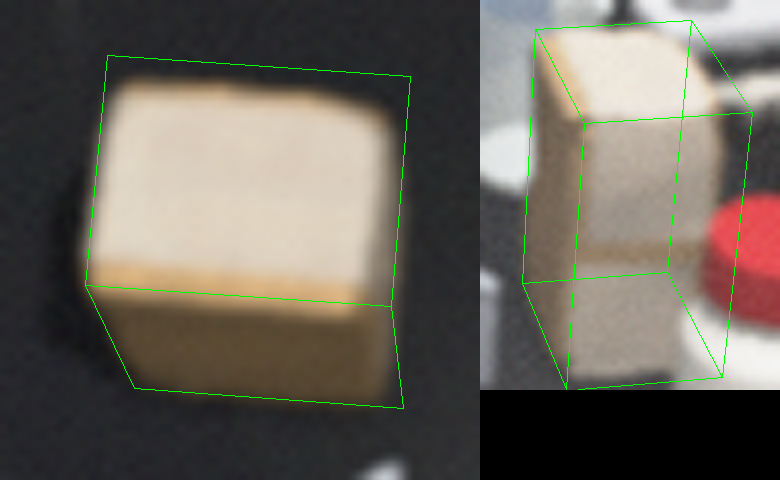

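The fit puts the lane at (567.5, 32.4) with yaw 86.1°. The carton is at about (691.5, 12) with yaw about -8°, and the overlay shows it more rounded than its nominal box. I'll move above the carton now.

```bash
cat > d.py <<'E'
# usage: d.py x y z yawdeg(jaw dir) [tilt]  -> remaining delta in tool units
import sys
from h import *
s=arm.read_state(); Rm=rot(s['eef_rot']); t=np.array(s['tcp_pos'])
print('t',round(s['t'],2),'tcp',t.round(1),'gap',round(s['finger_gap'],3),'F',np.round(s['ft_force'],1),'q',np.round(s['qpos'],2))
jz=Rm[:,2]; print('jaw yaw',round(np.degrees(np.arctan2(jz[1],jz[0])),1),'toolx',Rm[:,0].round(3))
if len(sys.argv)>4:
    a=list(map(float,sys.argv[1:])); y=np.radians(a[3]); tl=np.radians(a[4]) if len(a)>4 else 0
    z=np.array([np.cos(y),np.sin(y),0]); 
    fwd=np.array([-np.sin(y),np.cos(y),0])  # lane direction when jaw yaw = lane yaw-90
    x=-np.cos(tl)*np.array([0,0,1])+np.sin(tl)*fwd
    T=np.c_[x,np.cross(z,x),z]
    print('shift units',(Rm.T@(np.array(a[:3])-t)/30).round(2),'turn units',(R.from_matrix(Rm.T@T).as_rotvec(degrees=True)/6).round(2))
E
python3 -m creep '[[[-1,0,0,0,0,0],[0,1,-0.5,0,0,0],[0,1,-0.5,0,0,0],[0,1,-0.5,0,0,0],[0,1,-0.5,0,0,0],[0,1,-0.5,0,0,0],[0,1,-0.5,0,0,0],[0,1,-0.5,0,0,0],[0,1,-0.5,0,0,0],[0,1,-0.5,0,0,0],[0,1,-0.5,0,0,0],[0,1,-0.5,0,0,0]]]' -1 20
python3 d.py 691.5 12 240 -8
```

```text
t: 2.6
tcp_pos: [470.4, -244.3, 245.1]
eef_rot: [0.588, 0.394, 0.585, -0.396]
ft_force: [0.4, -0.7, -0.5]
finger_gap: 0.997
t 2.6 tcp [ 470.4 -244.3  245.1] gap 0.997 F [ 0.4 -0.7 -0.5] q [-0.5   0.23  1.61 -0.    1.3   0.69]
jaw yaw -67.9 toolx [ 0.002 -0.004 -1.   ]
shift units [ 0.15 10.04 -5.14] turn units [-9.98  0.04  0.02]
```

```bash
python3 -m creep '[[[0,1,-0.5,0,0,0],[0,1,-0.5,0,0,0],[0,1,-0.5,0,0,0],[0,1,-0.5,0,0,0],[0,1,-0.5,0,0,0],[0,1,-0.5,0,0,0],[0,1,-0.5,0,0,0],[0,1,-0.5,0,0,0],[0,1,-0.5,0,0,0]]]'
python3 -m creep '[[[0,0,0,-1,0,0],[0,0,0,-1,0,0],[0,0,0,-1,0,0],[0,0,0,-1,0,0],[0,0,0,-1,0,0],[0,0,0,-1,0,0],[0,0,0,-1,0,0],[0,0,0,-1,0,0],[0,0,0,-1,0,0],[0,0,0,-1,0,0]]]'
python3 d.py 691.5 12 240 -8
```

```text
t: 3.35
tcp_pos: [677.8, -3.6, 245.4]
eef_rot: [0.589, 0.393, 0.585, -0.395]
ft_force: [0.4, -0.3, -0.3]
finger_gap: 0.998
t: 4.18
tcp_pos: [683.1, 6.3, 240.7]
eef_rot: [0.707, 0.026, 0.706, -0.027]
ft_force: [-0.6, 1.0, -0.1]
finger_gap: 1.001
t 4.18 tcp [683.1   6.3 240.7] gap 1.001 F [-0.6  1.  -0.1] q [-0.01  0.48  1.24 -0.    1.42  0.07]
jaw yaw -4.3 toolx [ 0.001 -0.003 -1.   ]
shift units [0.02 0.21 0.26] turn units [0.62 0.01 0.02]
```

```bash
python3 -m creep '[[[0,0.2,0.25,0.6,0,0],[1,0,0,0,0,0],[0.5,0,0,0,0,0],[0,0,0,0,0,0]]]'
python3 d.py 691.5 12 160 -8
python3 - <<'E'
from h import *
for n,sl in(('top',(slice(80,230),slice(220,400))),('side',(slice(90,220),slice(290,450)))):
    p=arm.capture(n); cv2.imwrite(f'pics/{n}2.png',cv2.resize(p['img'][sl][:,:,::-1],None,fx=4,fy=4,interpolation=cv2.INTER_CUBIC)[:600,:800])
E
```

```text
t: 4.52
tcp_pos: [692.6, 11.7, 196.0]
eef_rot: [0.708, 0.047, 0.703, -0.049]
ft_force: [-0.9, 0.0, 0.6]
finger_gap: 1.0
t 4.52 tcp [692.6  11.7 196. ] gap 1.0 F [-0.9  0.   0.6] q [ 0.    0.52  1.3  -0.    1.33  0.14]
jaw yaw -7.8 toolx [ 0.006 -0.003 -1.   ]
shift units [ 1.2   0.01 -0.04] turn units [0.03 0.06 0.02]
```

View pics/top2.png

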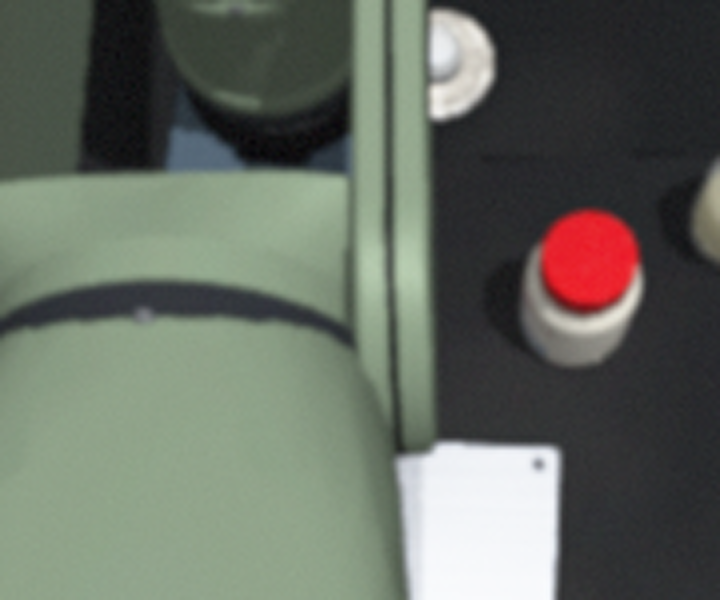

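View pics/side2.png

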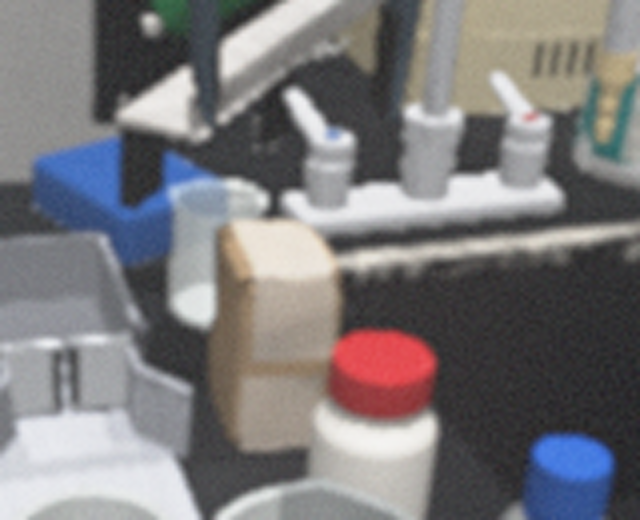

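The arm hides the carton from the top camera. The side view shows the carton at (285,330) between the finger lines at columns 205 and 405, with clear room on both sides. I'll descend.

```bash
python3 -m creep '[[[1,0,0,0,0,0],[1,0,0,0,0,0],[0.5,0,0,0,0,0],[0,0,0,0,0,0]]]'
python3 d.py 691.5 12 55 -8
python3 - <<'E'
from h import *
for n,sl in(('side',(slice(90,220),slice(290,450))),):
    p=arm.capture(n); cv2.imwrite(f'pics/{n}3.png',cv2.resize(p['img'][sl][:,:,::-1],None,fx=4,fy=4,interpolation=cv2.INTER_CUBIC)[:600,:800])
E
```

```text
t: 4.95
tcp_pos: [698.9, 11.2, 129.1]
eef_rot: [0.714, 0.048, 0.697, -0.049]
ft_force: [0.1, 0.1, 0.9]
finger_gap: 0.996
t 4.95 tcp [698.9  11.2 129.1] gap 0.996 F [0.1 0.1 0.9] q [ 0.    0.56  1.39 -0.    1.17  0.14]
jaw yaw -7.8 toolx [ 0.023 -0.003 -1.   ]
shift units [ 2.46 -0.01 -0.3 ] turn units [ 0.03  0.22 -0.  ]
```

View pics/side3.png

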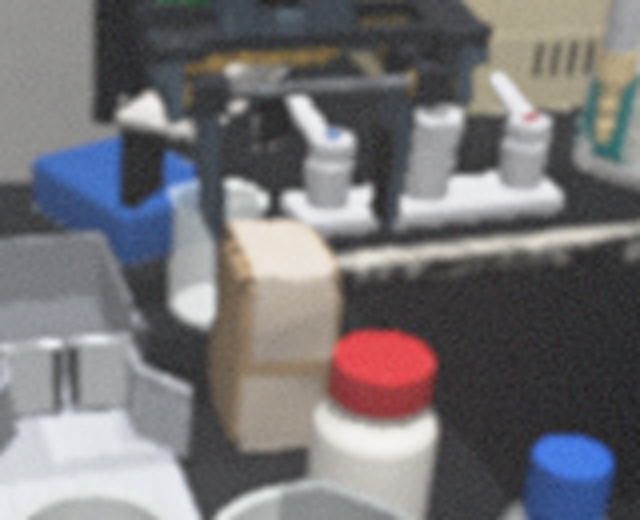

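The open fingers are at columns 210 and 385 and the carton top spans 225 to 340, so the tool has drifted about 8 mm in +x. I'll correct that and then go down.

```bash
python3 -m creep '[[[0,0,-0.3,0,0.2,0],[0,0,0,0,0.1,0]]]'
python3 d.py 690.5 12 55 -8
```

```text
t: 5.17
tcp_pos: [691.4, 12.5, 134.2]
eef_rot: [0.704, 0.049, 0.707, -0.048]
ft_force: [0.3, 0.1, -0.1]
finger_gap: 0.999
t 5.17 tcp [691.4  12.5 134.2] gap 0.999 F [ 0.3  0.1 -0.1] q [0.   0.56 1.38 0.   1.21 0.14]
jaw yaw -7.8 toolx [-0.003  0.002 -1.   ]
shift units [ 2.64 -0.03 -0.02] turn units [ 0.03 -0.03 -0.01]
```

Smaller steps drift less.

```bash
python3 -m creep '[[[0.5,0,-0.03,0,0,0],[0.5,0,-0.03,0,0.05,0],[0.5,0,-0.03,0,0.05,0],[0.5,0,-0.05,0,0.05,0],[0.3,0,-0.03,0,0.05,0],[0,0,0,0,0.05,0]]]'
python3 d.py 690.5 12 55 -8
```

```text
t: 5.67
tcp_pos: [690.7, 13.5, 69.6]
eef_rot: [0.699, 0.05, 0.712, -0.046]
ft_force: [-0.4, 1.0, -0.1]
finger_gap: 0.999
t 5.67 tcp [690.7  13.5  69.6] gap 0.999 F [-0.4  1.  -0.1] q [-0.    0.61  1.45  0.01  1.1   0.13]
jaw yaw -7.8 toolx [-0.018  0.006 -1.   ]
shift units [ 0.49 -0.05  0.01] turn units [ 0.03 -0.18 -0.03]
```

```bash
python3 -m creep '[[[0.4,-0.05,0,0,-0.15,0],[0,0,0,0,0,0]]]'
python3 d.py 690.5 12 55 -8
python3 -m creep '[[[0,0,0,0,0,0],[0,0,0,0,0,0],[0,0,0,0,0,0],[0,0,0,0,0,0],[0,0,0,0,0,0],[0,0,0,0,0,0],[0,0,0,0,0,0],[0,0,0,0,0,0]]]' 1 15
python3 - <<'E'
from h import *
for n,sl in(('side',(slice(90,220),slice(290,450))),):
    p=arm.capture(n); cv2.imwrite(f'pics/{n}4.png',cv2.resize(p['img'][sl][:,:,::-1],None,fx=4,fy=4,interpolation=cv2.INTER_CUBIC)[:600,:800])
E
```

```text
t: 5.83
tcp_pos: [690.8, 12.1, 56.9]
eef_rot: [0.704, 0.05, 0.707, -0.047]
ft_force: [-0.9, -0.9, -0.0]
finger_gap: 1.001
t 5.83 tcp [690.8  12.1  56.9] gap 1.001 F [-0.9 -0.9 -0. ] q [-0.    0.62  1.48  0.    1.05  0.13]
jaw yaw -7.8 toolx [-0.003  0.004 -1.   ]
shift units [ 0.06 -0.   -0.01] turn units [ 0.03 -0.03 -0.03]
t: 6.5
tcp_pos: [693.3, 12.2, 60.7]
eef_rot: [0.706, 0.05, 0.705, -0.047]
ft_force: [-0.3, -0.7, -1.5]
finger_gap: 0.695
```

View pics/side4.png

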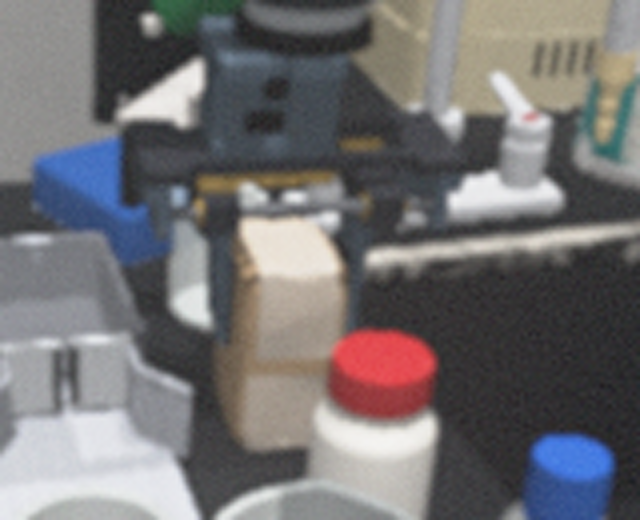

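The gap of 63 mm shows the carton is gripped, and it still stands upright with the jar untouched. I'll lift it.

```bash
python3 -m creep '[[[-0.4,0,0,0,0,0],[-0.7,0,0,0,0,0],[-0.7,0,0,0,0,0],[-0.7,0,0,0,0,0],[-0.5,0,0,0,0,0]]]'
python3 d.py 561.5 -56.4 150 -3.9
```

```text
t: 6.97
tcp_pos: [690.0, 11.8, 151.2]
eef_rot: [0.702, 0.05, 0.709, -0.047]
ft_force: [0.4, 0.1, -0.8]
finger_gap: 0.697
t 6.97 tcp [690.   11.8 151.2] gap 0.697 F [ 0.4  0.1 -0.8] q [-0.    0.55  1.36  0.    1.25  0.13]
jaw yaw -7.8 toolx [-0.01   0.004 -1.   ]
shift units [ 0.07 -2.84 -3.94] turn units [-0.65 -0.1  -0.03]
```

```bash
python3 -m creep '[[[0,-0.35,-0.5,-0.1,0,0],[0,-0.35,-0.5,-0.1,0,0],[0,-0.35,-0.5,-0.1,0,0],[0,-0.35,-0.5,-0.1,0,0],[0,-0.35,-0.5,-0.1,0,0],[0,-0.35,-0.5,-0.1,0,0],[0,-0.35,-0.5,-0.05,0,0],[0,-0.3,-0.4,0,0,0]]]'
python3 d.py 561.5 -56.4 150 -3.9
```

```text
t: 7.63
tcp_pos: [567.3, -59.4, 164.4]
eef_rot: [0.711, 0.023, 0.703, -0.02]
ft_force: [-0.0, -1.0, -1.5]
finger_gap: 0.7
t 7.63 tcp [567.3 -59.4 164.4] gap 0.7 F [-0.  -1.  -1.5] q [-0.13  0.34  1.66  0.01  1.13 -0.07]
jaw yaw -3.5 toolx [ 0.012  0.004 -1.   ]
shift units [ 0.48  0.09 -0.2 ] turn units [ 0.07  0.11 -0.05]
```

```bash
python3 -m creep '[[[0.5,0.1,-0.2,0,0.1,0],[0.5,0,0,0,0,0],[0,0,0,0,0,0]]]'
python3 d.py 561.5 -56.4 80 -3.9
python3 - <<'E'
from h import *
for n,sl in(('side',(slice(130,260),slice(230,420))),('top',(slice(115,280),slice(220,420)))):
    p=arm.capture(n); cv2.imwrite(f'pics/{n}5.png',cv2.resize(p['img'][sl][:,:,::-1],None,fx=3.6,fy=3.6,interpolation=cv2.INTER_CUBIC)[:600,:800])
E
```

```text
t: 7.88
tcp_pos: [559.2, -58.1, 138.3]
eef_rot: [0.709, 0.024, 0.705, -0.021]
ft_force: [-0.9, -0.0, -0.8]
finger_gap: 0.699
t 7.88 tcp [559.2 -58.1 138.3] gap 0.699 F [-0.9 -0.  -0.8] q [-0.13  0.36  1.71  0.    1.07 -0.06]
jaw yaw -3.7 toolx [ 0.005  0.003 -1.   ]
shift units [1.94 0.06 0.06] turn units [ 0.04  0.05 -0.04]
```

View pics/side5.png

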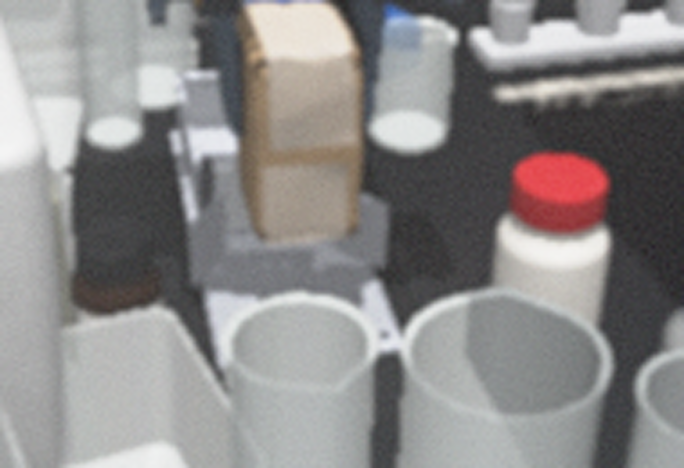

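View pics/top5.png

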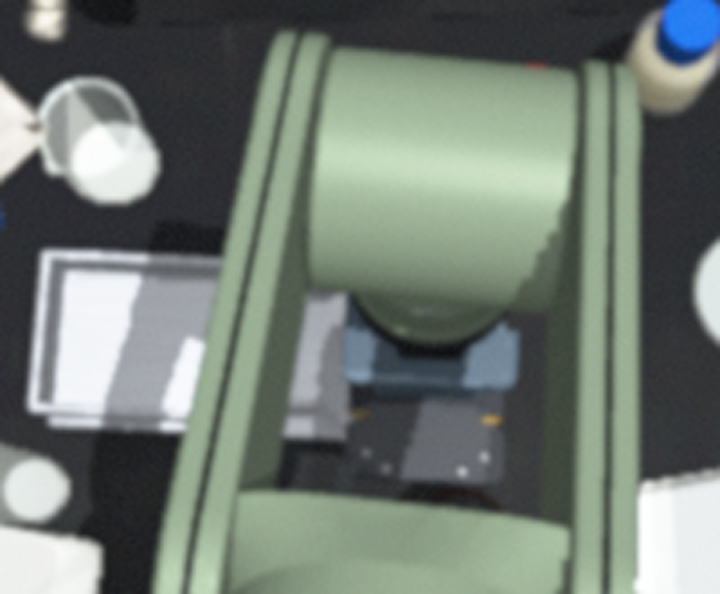

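```bash
python3 - <<'E'
from h import *
p=arm.capture('side')
for z in(78,82):
  for u in((265,240),(352,240)): print(z,unproj(p,((u[0]+.5)/3.6-.5+230,(u[1]+.5)/3.6-.5+130),z).round(1))
E
```

```text
78 [534.  -86.1  78. ]
78 [582.4 -98.1  78. ]
82 [532.7 -92.2  82. ]
82 [ 580.6 -104.    82. ]
```

```bash
python3 -m creep '[[[0.5,0,0.05,0,0,0],[0.5,0,0,0,0.05,0],[0.5,0,0,0,0.05,0],[0.3,0,0,0,0.05,0],[0,0,0,0,0,0]]]'
python3 d.py 561.5 -56.4 66 -3.9
```

```text
t: 8.45
tcp_pos: [570.0, -58.0, 91.5]
eef_rot: [0.71, 0.023, 0.704, -0.021]
ft_force: [-0.3, 0.1, -0.5]
finger_gap: 0.698
t 8.45 tcp [570.  -58.   91.5] gap 0.698 F [-0.3  0.1 -0.5] q [-0.12  0.42  1.75  0.    0.97 -0.06]
jaw yaw -3.6 toolx [ 0.008  0.003 -1.   ]
shift units [ 0.85  0.03 -0.29] turn units [ 0.05  0.07 -0.03]
```

```bash
python3 -m creep '[[[0.2,0.03,-0.3,0,0.05,0],[0.3,0,-0.1,0,0,0],[0.2,0,-0.05,0,0,0],[0,0,0,0,0,0]]]'
python3 d.py 561.5 -56.4 66 -3.9
```

```text
t: 8.78
tcp_pos: [557.2, -55.9, 71.0]
eef_rot: [0.709, 0.023, 0.705, -0.021]
ft_force: [-0.3, 0.2, -1.8]
finger_gap: 0.695
t 8.78 tcp [557.2 -55.9  71. ] gap 0.695 F [-0.3  0.2 -1.8] q [-0.12  0.42  1.8   0.    0.91 -0.06]
jaw yaw -3.5 toolx [ 0.006  0.002 -1.   ]
shift units [ 0.17 -0.01  0.14] turn units [ 0.06  0.06 -0.03]
```

```bash
python3 -m creep '[[[0.1,0,0.12,-0.05,0.03,0],[0,0,0,0,0,0]]]'
python3 d.py 561.5 -56.4 66 -3.9
python3 -m creep '[[[0.1,0,0.03,0,0,0],[0,0,0,0,0,0]]]'
```

```text
t: 8.95
tcp_pos: [561.0, -56.1, 68.1]
eef_rot: [0.708, 0.021, 0.706, -0.019]
ft_force: [-0.2, -0.5, -1.6]
finger_gap: 0.693
t 8.95 tcp [561.  -56.1  68.1] gap 0.693 F [-0.2 -0.5 -1.6] q [-0.12  0.43  1.79  0.    0.91 -0.07]
jaw yaw -3.2 toolx [ 0.003  0.003 -1.   ]
shift units [ 0.07 -0.01  0.02] turn units [ 0.11  0.03 -0.03]
t: 9.12
tcp_pos: [562.9, -56.3, 65.4]
eef_rot: [0.709, 0.021, 0.705, -0.019]
ft_force: [0.4, -0.3, -1.6]
finger_gap: 0.695
```

```bash
python3 -m creep '[[[0.1,0,-0.05,0,0,0],[0,0,0,0,0,0]]]'
python3 -m creep '[[[0.1,0,0,0,0,0],[0,0,0,0,0,0]]]'
```

```text
t: 9.28
tcp_pos: [564.0, -56.7, 65.2]
eef_rot: [0.711, 0.02, 0.703, -0.019]
ft_force: [-0.8, -0.7, -1.9]
finger_gap: 0.697
t: 9.45
tcp_pos: [565.8, -56.9, 64.6]
eef_rot: [0.712, 0.02, 0.701, -0.019]
ft_force: [0.1, 0.4, -2.0]
finger_gap: 0.699
```

```bash
python3 - <<'E'
from h import *
for n,sl in(('side',(slice(130,260),slice(230,420))),):
    p=arm.capture(n); cv2.imwrite(f'pics/{n}6.png',cv2.resize(p['img'][sl][:,:,::-1],None,fx=4,fy=4,interpolation=cv2.INTER_CUBIC)[:600,:800])
E
```

```text
(no output)
```

View pics/side6.png

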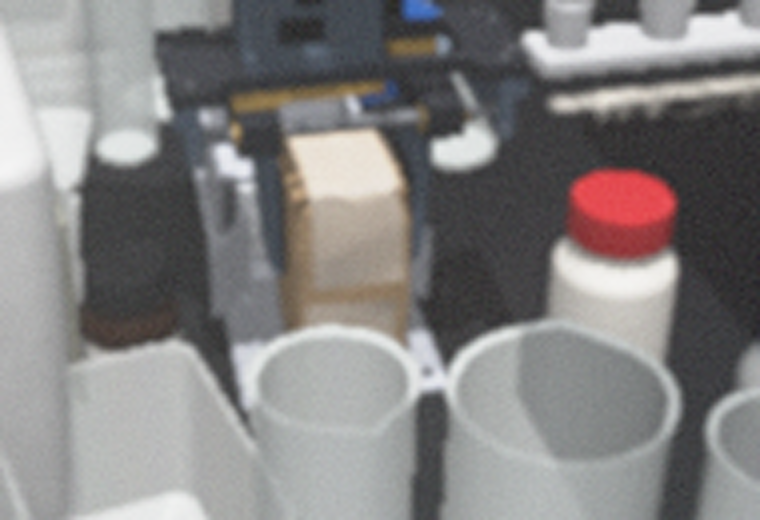

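```bash
python3 d.py 561.5 -56.4 62 -3.9
python3 -m creep '[[[0.1,0,-0.15,-0.05,0.15,0],[0,0,0,0,0,0]]]'; python3 d.py 561.5 -56.4 62 -3.9
```

```text
t 9.5 tcp [566.  -57.   64.5] gap 0.698 F [-0.1 -0.7 -0.9] q [-0.12  0.44  1.8   0.    0.89 -0.07]
jaw yaw -3.2 toolx [ 0.016  0.001 -1.   ]
shift units [ 0.08  0.01 -0.15] turn units [ 0.12  0.15 -0.02]
t: 9.67
tcp_pos: [567.3, -57.0, 65.1]
eef_rot: [0.712, 0.019, 0.702, -0.018]
ft_force: [0.1, -1.3, -1.4]
finger_gap: 0.7
t 9.67 tcp [567.3 -57.   65.1] gap 0.7 F [ 0.1 -1.3 -1.4] q [-0.12  0.44  1.79  0.    0.9  -0.07]
jaw yaw -3.0 toolx [ 0.014  0.001 -1.   ]
shift units [ 0.1   0.01 -0.2 ] turn units [ 0.16  0.13 -0.02]
```

```bash
python3 -m creep '[[[0,0,-0.3,0,0.15,0]]]'; python3 d.py 561.5 -56.4 62 -3.9
python3 - <<'E'
from h import *
p=arm.capture('side'); save(p,'side7.png'); print(np.round(arm.read_state()['tau'],1))
E
```

```text
t: 9.75
tcp_pos: [559.5, -56.7, 65.3]
eef_rot: [0.707, 0.019, 0.707, -0.018]
ft_force: [0.7, 0.2, -0.5]
finger_gap: 0.696
t 9.75 tcp [559.5 -56.7  65.3] gap 0.696 F [ 0.7  0.2 -0.5] q [-0.12  0.43  1.8   0.    0.91 -0.07]
jaw yaw -3.0 toolx [ 0.     0.002 -1.   ]
shift units [0.11 0.01 0.07] turn units [ 0.16  0.   -0.01]
[  0.1 -42.8 -21.5   0.1  -0.6   0. ]
```

View pics/side7.png

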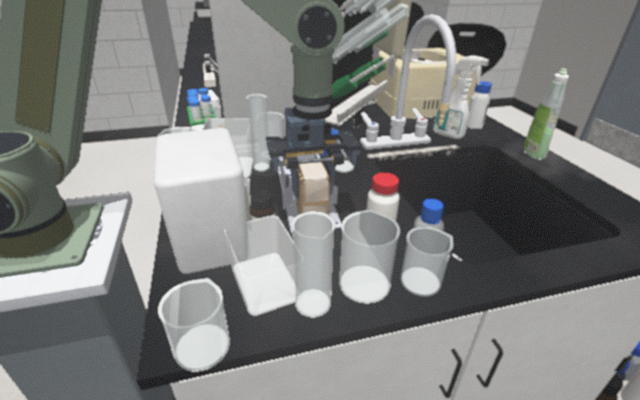

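The arm is clear of everything, so this is only small-step tracking error. I'll continue down.

```bash
python3 -m creep '[[[0.2,0,0,-0.1,0,0]]]'; python3 d.py 561.5 -56.4 62 -3.9
```

```text
t: 9.88
tcp_pos: [556.5, -56.5, 60.4]
eef_rot: [0.705, 0.015, 0.708, -0.014]
ft_force: [-4.0, 0.4, 21.4]
finger_gap: 0.699
t 9.88 tcp [556.5 -56.5  60.4] gap 0.699 F [-4.   0.4 21.4] q [-0.12  0.44  1.81  0.    0.9  -0.08]
jaw yaw -2.4 toolx [-0.004  0.002 -1.   ]
shift units [-0.05  0.01  0.16] turn units [ 0.26 -0.04 -0.02]
```

```bash
python3 -m creep '[[[-0.05,0,0.15,0.25,0,0]]]'; python3 d.py 561.5 -56.4 62 -3.9
```

```text
t: 9.97
tcp_pos: [559.4, -56.6, 61.4]
eef_rot: [0.704, 0.024, 0.709, -0.023]
ft_force: [-0.5, 0.1, -1.4]
finger_gap: 0.697
t 9.97 tcp [559.4 -56.6  61.4] gap 0.697 F [-0.5  0.1 -1.4] q [-0.12  0.44  1.8   0.    0.91 -0.06]
jaw yaw -3.9 toolx [-0.007  0.002 -1.   ]
shift units [-0.02  0.01  0.07] turn units [ 0.01 -0.07 -0.02]
```

```bash
python3 -m creep '[[[0,0,0.06,0,-0.05,0],[0,0,0,0,0,0],[0,0,0,0,0,0],[0,0,0,0,0,0],[0,0,0,0,0,0],[0,0,0,0,0,0]]]' -1 15; python3 d.py 561.5 -56.4 62 -3.9
```

```text
t: 10.47
tcp_pos: [558.5, -56.5, 58.9]
eef_rot: [0.704, 0.024, 0.709, -0.022]
ft_force: [0.4, -0.2, -0.0]
finger_gap: 0.999
t 10.47 tcp [558.5 -56.5  58.9] gap 0.999 F [ 0.4 -0.2 -0. ] q [-0.12  0.44  1.8   0.    0.9  -0.06]
jaw yaw -3.7 toolx [-0.007  0.002 -1.   ]
shift units [-0.1   0.01  0.1 ] turn units [ 0.03 -0.07 -0.02]
```

```bash
python3 -m creep '[[[-0.5,0,0.05,0,0,0],[-0.5,0,0,0,0,0],[-0.6,0,0,0,0,0],[-0.6,0,0,0,0,0],[-0.6,0,0,0,0,0],[-0.6,0,0,0,0,0]]]'; python3 d.py 557 -130 175 -3.9
python3 - <<'E'
from h import *
for n,sl in(('side',(slice(130,260),slice(230,420))),):
    p=arm.capture(n); cv2.imwrite(f'pics/{n}8.png',cv2.resize(p['img'][sl][:,:,::-1],None,fx=4,fy=4,interpolation=cv2.INTER_CUBIC)[:600,:800])
E
```

```text
t: 10.97
tcp_pos: [556.3, -56.3, 158.7]
eef_rot: [0.699, 0.024, 0.715, -0.022]
ft_force: [-0.2, 0.4, 0.9]
finger_gap: 1.004
t 10.97 tcp [556.3 -56.3 158.7] gap 1.004 F [-0.2  0.4  0.9] q [-0.12  0.35  1.67  0.    1.15 -0.06]
jaw yaw -3.7 toolx [-0.022  0.004 -1.   ]
shift units [-0.55 -2.45  0.17] turn units [ 0.04 -0.22 -0.02]
```

View pics/side8.png

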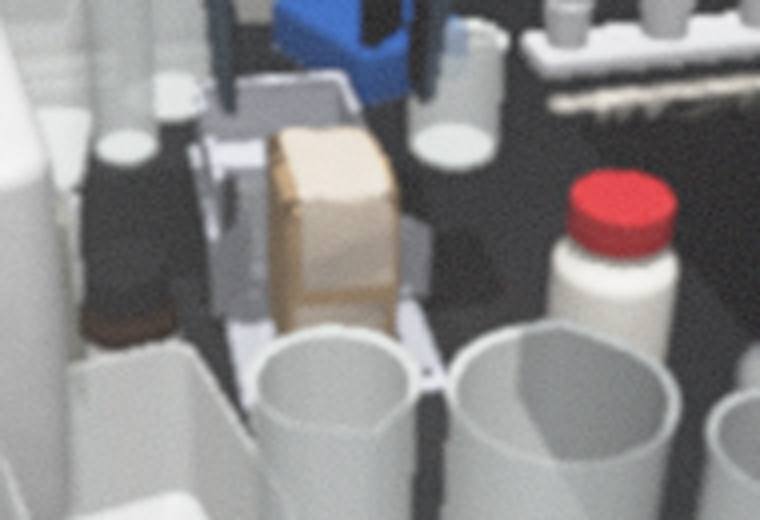

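```bash
python3 - <<'E'
from h import *
p=arm.capture('side')
# base ellipse centres, rim centre tops along same vertical
for n,b,t in(('cyl',(313,303),(314,228)),('beaker',(365,283),(369,230)),('beaker2',(424,280),(429,244)),('tray near-right corner',(300,298),(297,240)),):
    w=unproj(p,b,0); 
    hs=[h for h in range(20,260,2) if proj(p,[[w[0],w[1],h]])[0][1]<t[1]]
    print(n,w.round(),'h~',hs[:1])
E
python3 - <<'E'
from h import *
p=arm.capture('top'); cv2.imwrite('pics/top8.png',cv2.resize(p['img'][100:300,280:500][:,:,::-1],None,fx=3,fy=3,interpolation=cv2.INTER_CUBIC))
E
```

```text
cyl [ 501. -298.    0.] h~ [162]
beaker [ 604. -276.    0.] h~ [122]
beaker2 [ 711. -296.    0.] h~ [86]
tray near-right corner [ 483. -282.    0.] h~ [130]
```

View pics/top8.png

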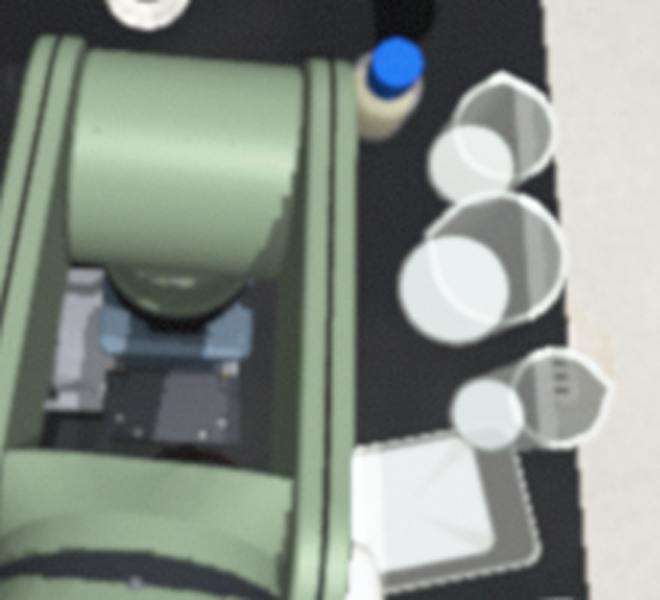

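```bash
python3 - <<'E'
from h import *
p=arm.capture('top')
for u in((384,252),(447,245),(437,247),(398,250),(460,288)):
  print(u,[unproj(p,u,z).round()[:2].tolist() for z in(0,60,100)])
s=arm.capture('side')
for u in((228,230),(283,218),(297,240),(232,265),(263,258)):
  print('s',u,[unproj(s,u,z).round()[:2].tolist() for z in(0,60,100)])
E
python3 - <<'E'
import cv2
im=cv2.imread('pics/side0.png'); cv2.imwrite('pics/side0z.png',cv2.resize(im[190:330,200:360],None,fx=4,fy=4,interpolation=cv2.INTER_CUBIC))
im=cv2.imread('pics/top0.png'); cv2.imwrite('pics/top0z.png',cv2.resize(im[180:310,320:490],None,fx=4,fy=4,interpolation=cv2.INTER_CUBIC))
E
```

```text
(384, 252) [[470.0, -164.0], [469.0, -156.0], [468.0, -151.0]]
(447, 245) [[484.0, -311.0], [481.0, -294.0], [480.0, -283.0]]
(437, 247) [[480.0, -288.0], [477.0, -272.0], [476.0, -262.0]]
(398, 250) [[474.0, -197.0], [472.0, -187.0], [471.0, -180.0]]
(460, 288) [[385.0, -334.0], [389.0, -316.0], [392.0, -303.0]]
s (228, 230) [[374.0, -59.0], [377.0, -139.0], [378.0, -192.0]]
s (283, 218) [[496.0, -44.0], [484.0, -126.0], [475.0, -181.0]]
s (297, 240) [[510.0, -128.0], [496.0, -199.0], [487.0, -247.0]]
s (232, 265) [[375.0, -170.0], [377.0, -237.0], [379.0, -281.0]]
s (263, 258) [[435.0, -165.0], [430.0, -232.0], [426.0, -277.0]]
```

View pics/side0z.png

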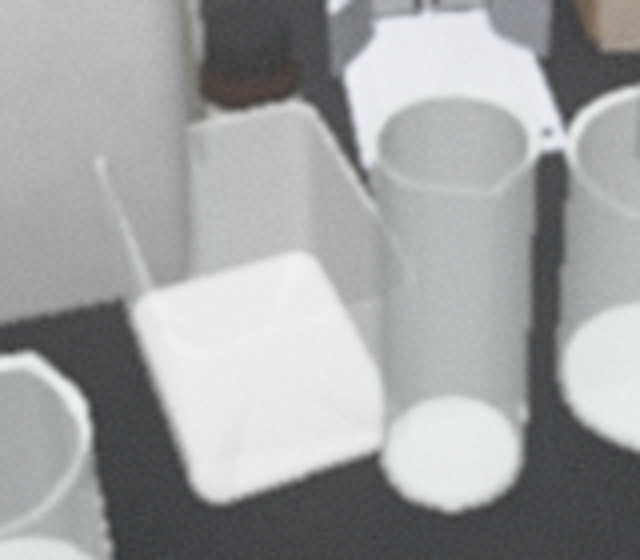

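View pics/top0z.png

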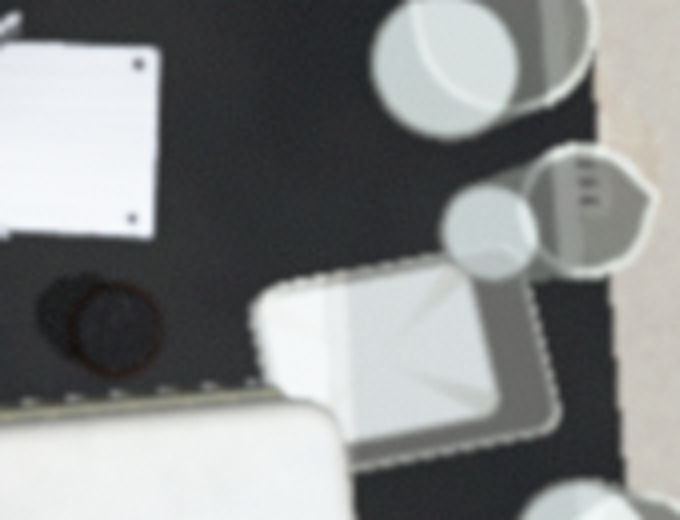

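```bash
python3 -m creep '[[[-0.5,-0.5,0.05,0,-0.2,0],[-0.3,-0.5,0.05,0,0,0],[0,-0.5,0.05,0,0,0],[0,-0.5,0,0,0,0],[0,-0.4,0,0,0,0]]]' 1 20; python3 d.py 560 -130 180 -3.9 18
```

```text
t: 11.63
tcp_pos: [552.1, -127.7, 173.6]
eef_rot: [0.701, 0.023, 0.713, -0.019]
ft_force: [0.7, -0.2, -0.2]
finger_gap: 0.667
t 11.63 tcp [ 552.1 -127.7  173.6] gap 0.667 F [ 0.7 -0.2 -0.2] q [-0.25  0.34  1.63  0.    1.18 -0.19]
jaw yaw -3.4 toolx [-0.016  0.006 -1.   ]
shift units [-0.22 -0.06  0.26] turn units [ 0.06 -0.17  2.95]
```

```bash
python3 -m creep '[[[-0.1,0,0.15,0,-0.1,0.8],[-0.1,0,0.1,0,-0.05,0.8],[0,0,0.05,0,0,0.8],[0,0,0,0,0,0.5],[0,0,0,0,0,0]]]'; python3 d.py 560 -130 100 -3.9 18
```

```text
t: 12.05
tcp_pos: [558.7, -129.6, 173.4]
eef_rot: [0.697, 0.137, 0.697, 0.093]
ft_force: [0.2, -0.9, -0.8]
finger_gap: 0.304
t 12.05 tcp [ 558.7 -129.6  173.4] gap 0.304 F [ 0.2 -0.9 -0.8] q [-0.42  0.4   1.59  0.31  1.29 -0.47]
jaw yaw -3.5 toolx [ 0.01   0.32  -0.947]
shift units [ 2.31 -0.79  0.07] turn units [ 0.03 -0.11 -0.11]
```

```bash
python3 -m creep '[[[0.6,-0.2,0.02,0,-0.05,0],[0.6,-0.2,0.02,0,-0.05,0],[0.6,-0.2,0,0,0,0],[0.5,-0.18,0,0,0,-0.1],[0,0,0,0,0,0]]]'; python3 d.py 560 -128 36 -3.9 18
python3 - <<'E'
from h import *
for n,sl in(('side',(slice(90,260),slice(210,420))),):
    p=arm.capture(n); cv2.imwrite(f'pics/{n}9.png',cv2.resize(p['img'][sl][:,:,::-1],None,fx=3.5,fy=3.5,interpolation=cv2.INTER_CUBIC)[:600,:800])
E
```

```text
t: 12.47
tcp_pos: [557.6, -130.3, 94.2]
eef_rot: [0.7, 0.133, 0.696, 0.086]
ft_force: [-0.7, 0.5, -0.2]
finger_gap: 0.005
t 12.47 tcp [ 557.6 -130.3   94.2] gap 0.005 F [-0.7  0.5 -0.2] q [-0.42  0.47  1.7   0.32  1.11 -0.51]
jaw yaw -3.8 toolx [ 0.016  0.305 -0.952]
shift units [ 1.87 -0.51  0.08] turn units [-0.   -0.05  0.03]
```

View pics/side9.png

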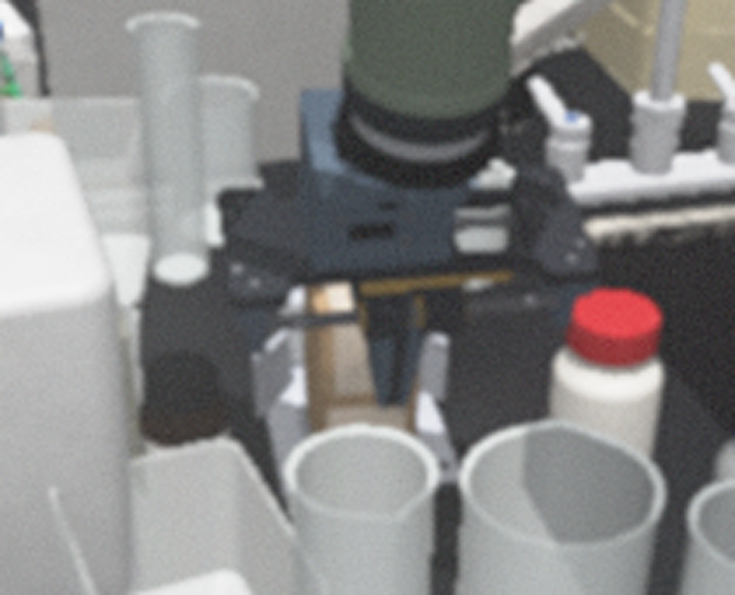

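```bash
python3 - <<'E'
from h import *
p=arm.capture('side')
def c(X): return ((proj(p,X)-[210,90]+.5)*3.5).round().tolist()
print('tcp',c([[557.6,-130.3,94]]))
y=np.radians(-3.9)
for cx,cy in((559,-56),(559,-52)):
  B=np.array([[a*32,-41,z] for z in(5,123) for a in(-1,1)]); X=B@np.array([[np.cos(y),np.sin(y),0],[-np.sin(y),np.cos(y),0],[0,0,1]])+[cx,cy,0]
  print('rear face corners',c(X))
print('jar',c([[660,-122,119],[660,-122,90]]),'wing',c([[646,-155,150]]))
for q in('carton','salt_jar'):
  print(q,[(round(k['confidence'],2),toworld(p,k['centre']).round()) for k in arm.pinpoint(p,q)[:2]])
E
```

```text
tcp [[387.0, 386.0]]
rear face corners [[317.0, 484.0], [419.0, 472.0], [314.0, 317.0], [425.0, 307.0]]
rear face corners [[316.0, 480.0], [417.0, 469.0], [312.0, 313.0], [423.0, 304.0]]
jar [[557.0, 318.0], [552.0, 361.0]] wing [[559.0, 301.0]]
carton [(0.81, array([563., -59.,  10.]))]
salt_jar [(0.69, array([ 694., -123.,   -1.]))]
```

```bash
python3 -m creep '[[[0.5,-0.15,0.03,0,0,0],[0.5,-0.15,0,0,0,0],[0.4,-0.12,0,0,0,0],[0,0,0,0,0,0]]]'; python3 d.py 559 -128 37 -3.9 18
```

```text
t: 13.0
tcp_pos: [566.4, -132.3, 59.7]
eef_rot: [0.708, 0.129, 0.689, 0.084]
ft_force: [-0.3, -0.3, -0.3]
finger_gap: 0.004
t 13.0 tcp [ 566.4 -132.3   59.7] gap 0.004 F [-0.3 -0.3 -0.3] q [-0.42  0.51  1.73  0.34  1.02 -0.55]
jaw yaw -3.8 toolx [ 0.036  0.298 -0.954]
shift units [ 0.76 -0.1  -0.27] turn units [0.06 0.15 0.09]
```

```bash
python3 -m creep '[[[0.1,0,-0.3,0,0.15,0.1],[0.3,-0.05,-0.1,0,0.1,0.05],[0.2,-0.05,-0.1,0,0.1,0],[0,0,0,0,0,0]]]'; python3 d.py 559 -128 37 -3.9 18
```

```text
t: 13.33
tcp_pos: [552.5, -129.2, 44.1]
eef_rot: [0.696, 0.132, 0.7, 0.093]
ft_force: [-0.5, -0.0, 0.3]
finger_gap: 0.01
t 13.33 tcp [ 552.5 -129.2   44.1] gap 0.01 F [-0.5 -0.   0.3] q [-0.42  0.53  1.75  0.34  1.03 -0.57]
jaw yaw -3.1 toolx [ 0.003  0.314 -0.949]
shift units [ 0.24 -0.03  0.22] turn units [ 0.08 -0.18 -0.05]
```

```bash
python3 -m creep '[[[0.2,0,0.25,0.1,-0.15,0],[0,0,0,0,0,0]]]'; python3 d.py 559 -128 37 -3.9 18
```

```text
t: 13.5
tcp_pos: [561.0, -127.9, 38.3]
eef_rot: [0.701, 0.137, 0.694, 0.087]
ft_force: [-0.1, -0.1, -0.0]
finger_gap: 0.005
t 13.5 tcp [ 561.  -127.9   38.3] gap 0.005 F [-0.1 -0.1 -0. ] q [-0.42  0.54  1.75  0.36  1.   -0.56]
jaw yaw -4.1 toolx [ 0.021  0.313 -0.95 ]
shift units [ 0.04 -0.02 -0.06] turn units [-0.03 -0.01 -0.05]
```

```bash
python3 d.py 570 79 37 -3.9 18 | tail -1; python3 -m creep '[[[0.09,0.28,-0.02,0,0,0],[0.09,0.28,0,0,0,0],[0.09,0.28,0,0,0,0],[0.09,0.28,0,0,0,0]]]'; python3 d.py 562.5 -40 37 -3.9 18
```

```text
shift units [ 2.2   6.54 -0.19] turn units [-0.03 -0.01 -0.05]
t: 13.83
tcp_pos: [564.0, -91.4, 38.6]
eef_rot: [0.702, 0.137, 0.694, 0.086]
ft_force: [-0.0, -1.2, -0.0]
finger_gap: 0.008
t 13.83 tcp [564.  -91.4  38.6] gap 0.008 F [-0.  -1.2 -0. ] q [-0.36  0.52  1.78  0.37  0.97 -0.52]
jaw yaw -4.2 toolx [ 0.023  0.312 -0.95 ]
shift units [ 0.58  1.6  -0.18] turn units [-0.05  0.02 -0.03]
```

```bash
python3 -m creep '[[[0.08,0.22,-0.06,0,0.03,0],[0.08,0.22,-0.06,0,0.03,0],[0.08,0.22,-0.04,0,0.03,0],[0.08,0.22,-0.02,0,0,0]]]'; python3 d.py 565 0 37 -3.9 18
python3 - <<'E'
from h import *
for n,sl in(('side',(slice(90,260),slice(210,420))),):
    p=arm.capture(n); cv2.imwrite(f'pics/{n}10.png',cv2.resize(p['img'][sl][:,:,::-1],None,fx=3.5,fy=3.5,interpolation=cv2.INTER_CUBIC)[:600,:800])
E
```

```text
t: 14.17
tcp_pos: [561.6, -59.8, 38.6]
eef_rot: [0.7, 0.135, 0.696, 0.087]
ft_force: [2.1, -7.5, 1.6]
finger_gap: 0.007
t 14.17 tcp [561.6 -59.8  38.6] gap 0.007 F [ 2.1 -7.5  1.6] q [-0.31  0.51  1.8   0.38  0.95 -0.48]
jaw yaw -3.9 toolx [ 0.016  0.309 -0.951]
shift units [ 0.67  1.88 -0.02] turn units [-0.01 -0.05 -0.  ]
```

View pics/side10.png

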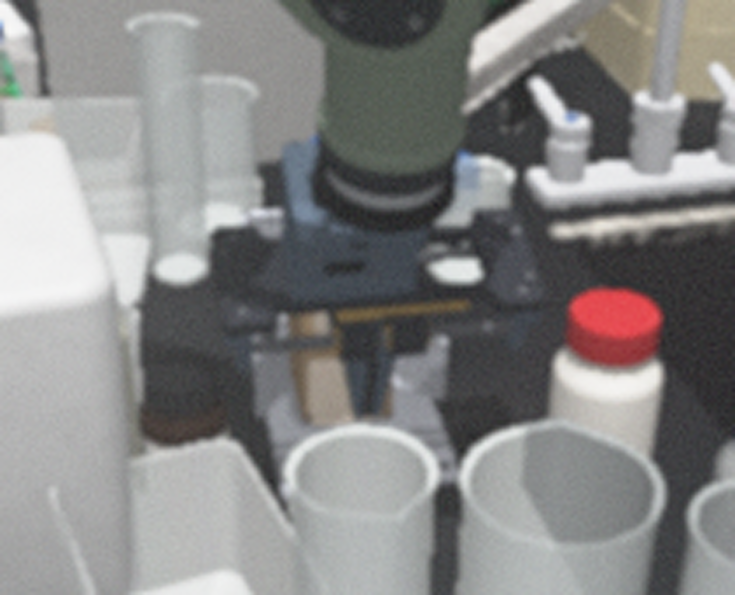

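```bash
python3 - <<'E'
from h import *
p=arm.capture('side')
def c(X): return ((proj(p,X)-[210,90]+.5)*3.5).round().tolist()
print('tcp',c([[561.6,-59.8,38.6]]))
y=np.radians(-3.9); ex=np.array([np.cos(y),np.sin(y),0]); ey=np.array([-np.sin(y),np.cos(y),0])
L=np.array([567.5,32.4,0])
rear=-41.
for off in(0,):
  X=[L+ey*(-77+0)+ex*s+[0,0,z] for z in(5,123) for s in(-32,32)]
  print('rear face',c(X))
k=arm.masks_of(p,'carton'); print([(round(r['confidence'],2),) for r in k])
if k:
  ys,xs=np.where(k[0]['pixels']); print(((xs.min()-210)*3.5,(xs.max()-210)*3.5,(ys.min()-90)*3.5,(ys.max()-90)*3.5))
print([(round(r['confidence'],2),toworld(p,r['centre']).round()) for r in arm.pinpoint(p,'carton')[:2]])
t=arm.capture('top'); print([(round(r['confidence'],2),toworld(t,r['centre']).round()) for r in arm.pinpoint(t,'carton')[:2]])
cv2.imwrite('pics/top10.png',cv2.resize(t['img'][140:270,220:380][:,:,::-1],None,fx=4,fy=4,interpolation=cv2.INTER_CUBIC))
E
```

```text
tcp [[362.0, 399.0]]
rear face [[309.0, 434.0], [406.0, 424.0], [305.0, 273.0], [410.0, 264.0]]
[(0.75,)]
(np.float64(287.0), np.float64(388.5), np.float64(311.5), np.float64(420.0))
[(0.79, array([563.,  -1.,   7.]))]
[(0.65, array([561.,  -2.,   9.])), (0.56, array([ 748., -224.,    5.]))]
```

View pics/top10.png

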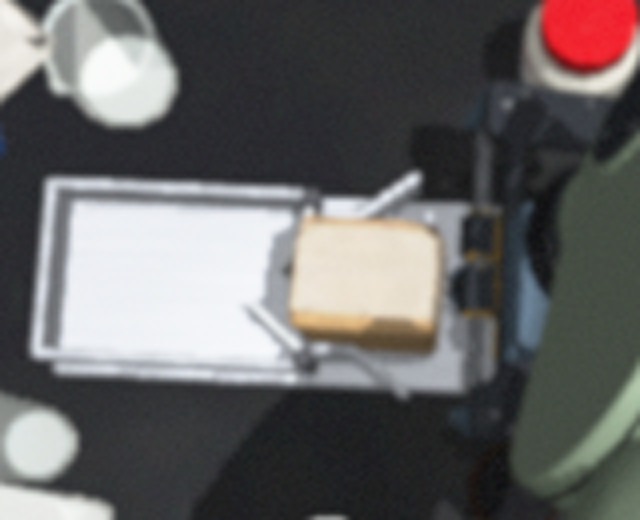

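The carton is in the throat at top-view crop (365,280) and the left leaf is opening at (275,330). The carton sits about 4 mm toward the left throat wall. I'll keep pushing gently and watch the force.

```bash
python3 -m creep '[[[0.06,0.2,0,0,0,0],[0.06,0.2,0,0,0,0],[0.06,0.2,0,0,0,0]]]'; python3 d.py 565 0 37 -3.9 18
python3 - <<'E'
from h import *
t=arm.capture('top')
cv2.imwrite('pics/top11.png',cv2.resize(t['img'][140:270,220:380][:,:,::-1],None,fx=4,fy=4,interpolation=cv2.INTER_CUBIC))
t=arm.capture('side')
cv2.imwrite('pics/side11.png',cv2.resize(t['img'][90:260,210:420][:,:,::-1],None,fx=3.5,fy=3.5,interpolation=cv2.INTER_CUBIC))
E
```

```text
t: 14.72
tcp_pos: [562.3, -42.8, 38.5]
eef_rot: [0.699, 0.136, 0.697, 0.086]
ft_force: [0.2, -3.0, -0.5]
finger_gap: 0.005
t 14.72 tcp [562.3 -42.8  38.5] gap 0.005 F [ 0.2 -3.  -0.5] q [-0.28  0.5   1.81  0.38  0.94 -0.45]
jaw yaw -4.1 toolx [ 0.015  0.309 -0.951]
shift units [ 0.49  1.34 -0.01] turn units [-0.05 -0.06 -0.  ]
```

View pics/top11.png

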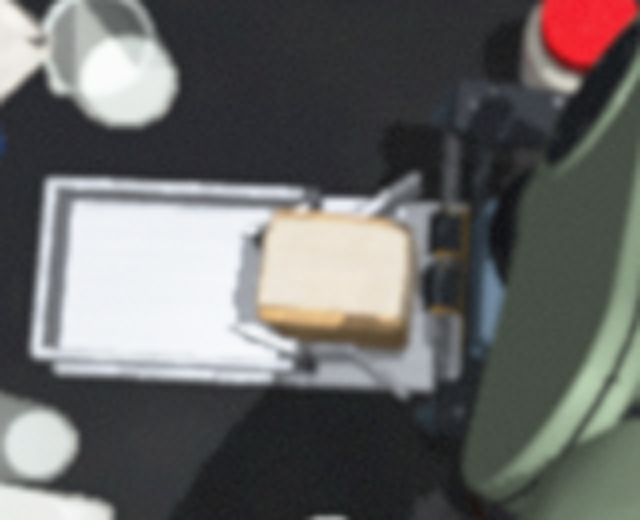

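View pics/side11.png

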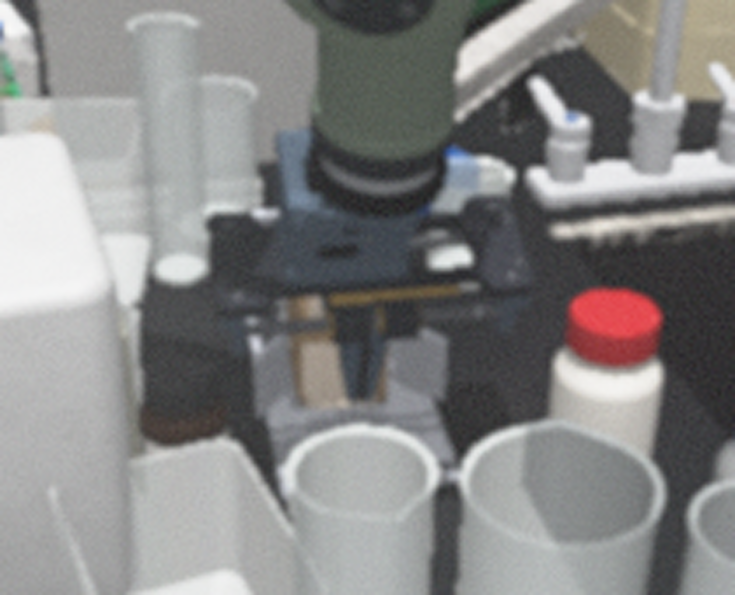

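Both leaves are opening at (255,240) and (260,340) as the carton advances upright, and the force is 3 N. I'll continue.

```bash
python3 -m creep '[[[0.07,0.22,-0.01,0.02,0,0],[0.07,0.22,-0.01,0,0,0],[0.07,0.22,-0.01,0,0,0],[0.07,0.22,-0.01,0,0,0],[0.07,0.22,-0.01,0,0,0]]]'; python3 d.py 569 79 37 -3.9 18
python3 - <<'E'
from h import *
t=arm.capture('top')
cv2.imwrite('pics/top12.png',cv2.resize(t['img'][140:270,220:380][:,:,::-1],None,fx=4,fy=4,interpolation=cv2.INTER_CUBIC))
E
```

```text
t: 15.23
tcp_pos: [564.4, -4.7, 38.9]
eef_rot: [0.7, 0.137, 0.696, 0.085]
ft_force: [0.8, -1.5, 0.2]
finger_gap: 0.006
t 15.23 tcp [564.4  -4.7  38.9] gap 0.006 F [ 0.8 -1.5  0.2] q [-0.21  0.5   1.83  0.4   0.91 -0.4 ]
jaw yaw -4.2 toolx [ 0.017  0.31  -0.951]
shift units [ 0.93  2.64 -0.05] turn units [-0.07 -0.04 -0.01]
```

View pics/top12.png

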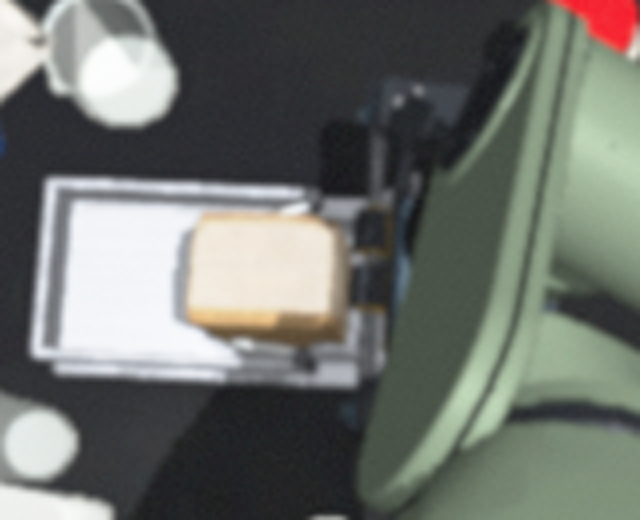

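```bash
python3 -m creep '[[[0.07,0.22,0,0,0,0],[0.07,0.22,0,0,0,0],[0.07,0.22,0,0,0,0],[0.08,0.22,0,0,0,0],[0.08,0.22,0,0,0,0],[0.08,0.22,0,0,0,0]]]'; python3 d.py 569 79 37 -3.9 18
python3 - <<'E'
from h import *
t=arm.capture('top')
cv2.imwrite('pics/top13.png',cv2.resize(t['img'][140:270,220:380][:,:,::-1],None,fx=4,fy=4,interpolation=cv2.INTER_CUBIC))
E
```

```text
t: 15.78
tcp_pos: [566.0, 43.0, 38.6]
eef_rot: [0.698, 0.137, 0.697, 0.086]
ft_force: [-0.3, -2.7, 1.0]
finger_gap: 0.006
t 15.78 tcp [566.   43.   38.6] gap 0.006 F [-0.3 -2.7  1. ] q [-0.13  0.49  1.84  0.41  0.89 -0.33]
jaw yaw -4.1 toolx [ 0.013  0.312 -0.95 ]
shift units [0.43 1.13 0.02] turn units [-0.06 -0.08 -0.03]
```

View pics/top13.png

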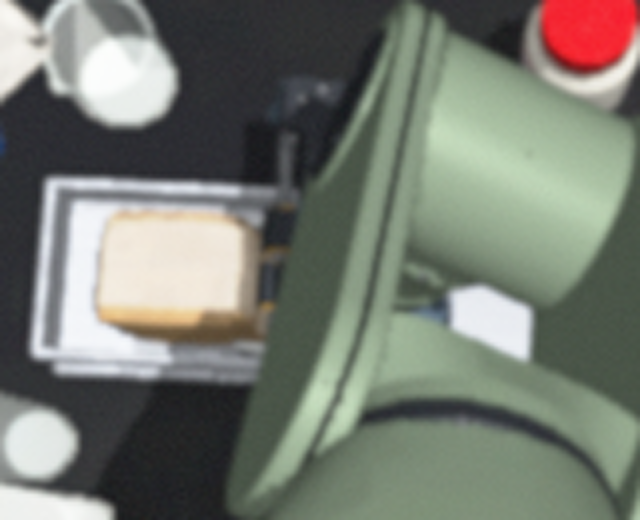

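```bash
python3 -m creep '[[[0.08,0.22,0,0,0,0],[0.08,0.22,0,0,0,0],[0.08,0.22,0,0,0,0],[0.08,0.2,0,0,0,0]]]'; python3 d.py 569 79 37 -3.9 18
python3 - <<'E'
from h import *
t=arm.capture('top')
cv2.imwrite('pics/top14.png',cv2.resize(t['img'][140:270,220:380][:,:,::-1],None,fx=4,fy=4,interpolation=cv2.INTER_CUBIC))
E
```

```text
t: 16.17
tcp_pos: [567.6, 74.0, 37.6]
eef_rot: [0.698, 0.138, 0.698, 0.086]
ft_force: [0.7, -2.0, 0.9]
finger_gap: 0.008
t 16.17 tcp [567.6  74.   37.6] gap 0.008 F [ 0.7 -2.   0.9] q [-0.08  0.49  1.84  0.42  0.87 -0.29]
jaw yaw -4.1 toolx [ 0.012  0.313 -0.95 ]
shift units [0.07 0.16 0.03] turn units [-0.07 -0.09 -0.04]
```

View pics/top14.png

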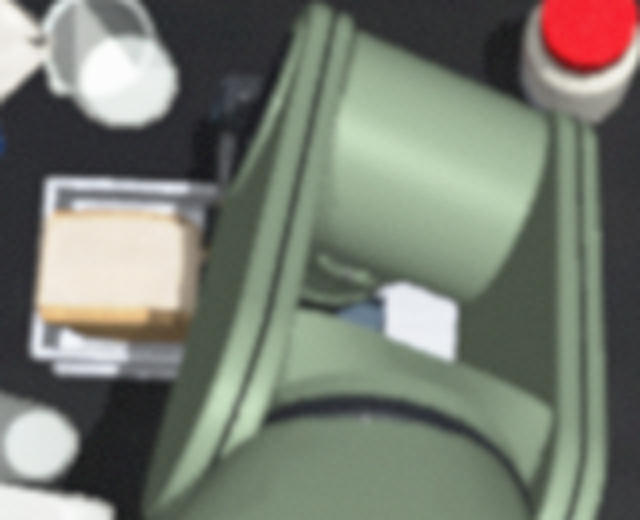

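The carton's rear is about 57 mm past the gate and it stands upright in the bay. One small nudge more, then I'll lift straight up.

```bash
python3 -m creep '[[[0.04,0.1,0,0,0,0],[0,0,0,0,0,0]]]'; python3 -m creep '[[[-0.3,0.07,0,0,0,0],[-0.5,0.15,0,0,0,0],[-0.5,0.16,0,0,0,0]]]';python3 d.py 568 73 180 -3.9 18
```

```text
t: 16.38
tcp_pos: [567.4, 79.6, 37.1]
eef_rot: [0.697, 0.138, 0.698, 0.087]
ft_force: [-0.1, -0.4, 0.4]
finger_gap: 0.005
t: 16.63
tcp_pos: [564.9, 78.8, 76.1]
eef_rot: [0.694, 0.138, 0.701, 0.087]
ft_force: [0.6, 0.5, 0.3]
finger_gap: 0.004
t 16.63 tcp [564.9  78.8  76.1] gap 0.004 F [0.6 0.5 0.3] q [-0.07  0.44  1.8   0.39  0.96 -0.23]
jaw yaw -4.0 toolx [ 0.002  0.315 -0.949]
shift units [-3.35  0.91  0.04] turn units [-0.08 -0.19 -0.05]
```

```bash
python3 -m creep '[[[-0.6,0.17,0.05,0,-0.05,0],[-0.7,0.2,0,0,-0.05,0],[-0.7,0.2,0,0,-0.05,0],[-0.7,0.2,0,0,0,0],[-0.6,0.15,0,0,0,0]]]';python3 d.py 480 -250 250 -3.9 0
python3 - <<'E'
from h import *
t=arm.capture('side')
cv2.imwrite('pics/side15.png',cv2.resize(t['img'][90:260,210:420][:,:,::-1],None,fx=3.5,fy=3.5,interpolation=cv2.INTER_CUBIC))
E
```

```text
t: 17.05
tcp_pos: [565.1, 73.3, 184.6]
eef_rot: [0.698, 0.141, 0.697, 0.085]
ft_force: [0.8, -0.3, -0.3]
finger_gap: 0.007
t 17.05 tcp [565.1  73.3 184.6] gap 0.007 F [ 0.8 -0.3 -0.3] q [-0.08  0.33  1.67  0.35  1.18 -0.14]
jaw yaw -4.4 toolx [ 0.013  0.315 -0.949]
shift units [-5.5  -9.72 -2.02] turn units [-0.11 -0.1  -3.06]
```

View pics/side15.png

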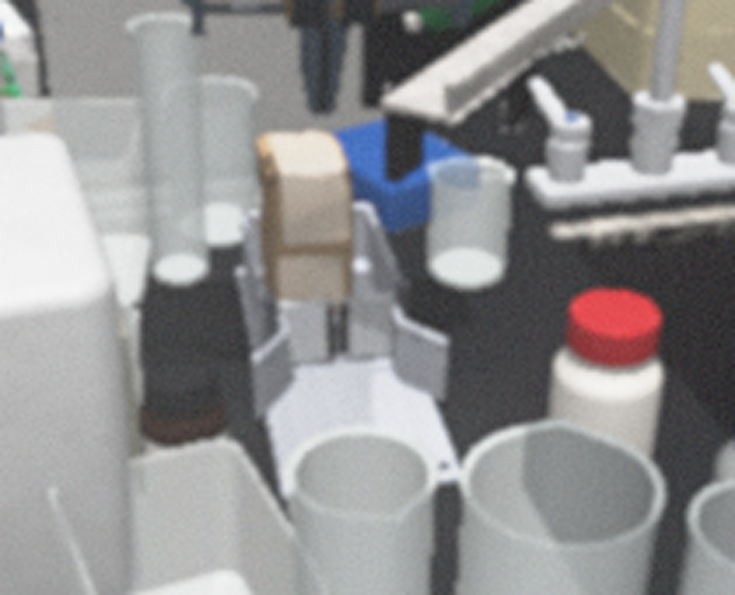

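Both leaves are shut at (305,330) and (372,320), with the carton upright behind them. I'll move the arm clear and check from above.

```bash
python3 -m creep '[[[-0.8,0,0,0,0,-0.6],[-0.6,-0.3,0,0,0,-0.6],[0,-0.8,0,0,0,-0.6],[0,-0.9,-0.2,0,0,-0.6],[0,-0.9,-0.2,0,0,-0.5],[0,-0.9,-0.2,0,0,0],[0,-0.9,-0.2,0,0,0],[0,-0.9,-0.2,0,0,0],[0,-0.9,-0.2,0,0,0],[0,-0.9,-0.2,0,0,0],[0,-0.9,-0.2,0,0,0],[0,0,0,0,0,0]]]';python3 d.py
python3 - <<'E'
from h import *
t=arm.capture('top'); save(t,'top16.png')
cv2.imwrite('pics/top16c.png',cv2.resize(t['img'][130:280,210:420][:,:,::-1],None,fx=3.6,fy=3.6,interpolation=cv2.INTER_CUBIC))
s=arm.capture('side'); cv2.imwrite('pics/side16.png',cv2.resize(s['img'][90:260,210:420][:,:,::-1],None,fx=3.5,fy=3.5,interpolation=cv2.INTER_CUBIC))
for p in(t,s):
  for q in ['carton','salt_jar','glass_bottle','amber_jar','lane_bay']:
    for r in arm.pinpoint(p,q)[:1]: print(q,round(r['confidence'],2),toworld(p,r['centre']).round(1))
E
```

```text
t: 18.1
tcp_pos: [493.5, -192.2, 222.0]
eef_rot: [0.706, 0.03, 0.707, -0.026]
ft_force: [-0.6, 0.5, -0.2]
finger_gap: 0.001
t 18.1 tcp [ 493.5 -192.2  222. ] gap 0.001 F [-0.6  0.5 -0.2] q [-0.4   0.24  1.65  0.01  1.25 -0.32]
jaw yaw -4.5 toolx [-0.001  0.006 -1.   ]
carton 0.67 [569.8 138.3   8.7]
salt_jar 0.76 [ 699.1 -127.5   -1.7]
glass_bottle 0.65 [ 747.7 -221.2    3. ]
amber_jar 0.98 [449.4 -79.2  -0.8]
carton 0.64 [567.4 135.5   7.4]
salt_jar 0.81 [ 6.899e+02 -1.242e+02  3.000e-01]
amber_jar 0.79 [451.  -78.9   1. ]
lane_bay 0.74 [575.8 135.8   9.1]
```

View pics/top16c.png

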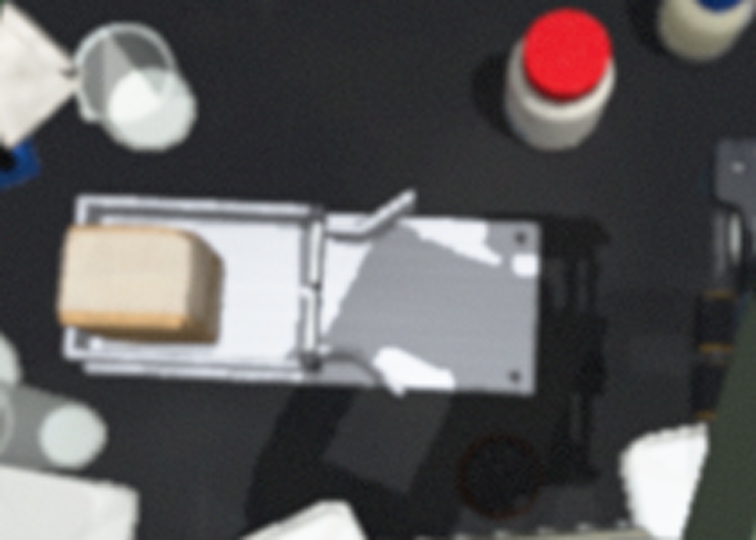

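View pics/side16.png

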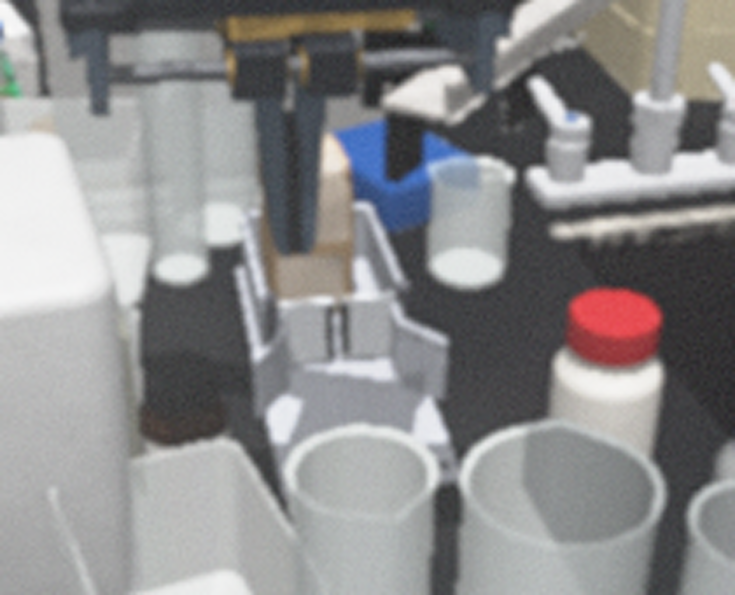

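The top view shows the carton upright in the bay at (140,285). Both leaves are in line and shut at column 313, and the jars and bottle have not moved. The arm is free, so I'm handing in.

```bash
python3 -c "
from workcell import arm
print(arm.sign_off())"
```

```text
the job is handed in; nothing more can be done
None
```

The carton is upright and wholly in the bay, both gate leaves are shut behind it, and the job was handed in about 18 s into the 61 s allowed.

I gripped the carton across its 64 mm width and stood it on the open end of the lane floor. I then pushed it along the floor with closed, slightly tilted fingers, low on its rear face. It went through the funnel and gate with about 1 to 8 N at the readings taken. The fingers left upwards.

- **Carton:** the last finger position puts its rear end about 60 mm past the gate. The networks put its centre at lane x about 103 to 106 mm.
- **Gate:** both leaves look shut in the last side and top pictures. I judged this by eye and did not measure the leaf angles.
- **Jars and bottle:** salt jar, glass bottle and amber jar were all found where they started. The two cameras differed by up to about 9 mm on the salt jar, which I put down to detector noise; it had not moved in the pictures.
- **Robot:** it ended raised and clear, touching nothing. The highest reading was about 21 N at the wrist, briefly, as the carton touched down on the lane floor.

The carton came out slightly smaller and more rounded in the pictures than its stated box. It also ran about 4 mm to the left in the throat, but neither caused trouble.

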